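# Flag the empty stock bin and call for a refill

### The arm

A 6-joint arm with a two-finger parallel gripper is mounted at the origin on the work surface. World frame = base frame: x ahead of the robot, y to its left, z up, the work surface at z = 0. Lengths are in mm, angles in rad, forces in N, time in s.
With the tool pointing down it reaches from about 350 to 975 mm from the base axis. Payload 7.1 kg.
Tool frame: the origin (TCP) lies on the front face of the gripper's body, between the roots of the fingers; the fingertips stand 80 mm ahead of it and the grasp point (between the pads) lies 61 mm ahead of it (ctrl.tcp_to_grasp is the distance from the TCP to the grasp point, in mm); z points along the fingers, y is the direction in which the jaws open and shut (so a half turn about z gives the same grasp; the last joint's range is limited). The gripper opens to 88 mm and grips with 3 to 60 N. Pads are 20 mm wide; open, the fingers measure 115 mm over their backs; the gripper's body (75 mm by 178 mm) begins 61 mm behind the grasp point.
Start: joints at [-1.228, 0.423, 1.63, -0, 1.089, -0.019], TCP at [221.241, -584.515, 302.675] pointing down, gripper open.
Joint ranges: [-3, 3], [-0.9, 2.11], [0.09, 2.58], [-1.31, 4.45], [0.11, 2.69], [-2.54, 2.54]. Speed limits (rad/s): [2.39, 2.39, 3.01, 3.14, 3.14, 3.14].

### API

Orientations are given as a rotation vector (axis times angle).
In Python, from workcell import telemetry, get_image, ctrl gives the robot as it stands.
- The arm moves only by the tool send_rows, never from a script. Its argument "rows" is a list of rows, each a list of 5 numbers: the shift along the tool's x, y, z in m, then the turn about the tool's z in rad, then the opening, from -1 (shut) to 1 (fully open). A call has 1 to 5 rows; each row shifts and turns the commanded pose from where the row before left it, along the tool's axes as they then stand; what a row does not reach is not made up. A row lasts 1/10 s, in which the tool goes at most 50 mm and 8.59 degrees, less where a joint would pass 70% of its speed; a pose out of reach is approached as far as the arm can. A call with a gripper value outside its range is refused whole. The fingers move at their own pace and stop on an object; the grip force is fixed at half the most. Time passes only in rows, so rows that do not move let the fingers close. It gives the time, the measured TCP pose, the force and the opening at its end, in the units of the state.
- telemetry.get_obs(): the state, without advancing time (a new reading comes with each control period).
- get_image(name): name is "scene" or "side" or "wrist"; returns a dict with "color" (420x560x3 uint8, blue, green, red), "z_map" (420x560 float32, mm along the optical axis (not along the pixel's ray), 0 where there is no reading), "camera_matrix" (3x3 intrinsics, pixels), "k1" (the pictures are not rectified: a ray, as slopes to the right and down, at radius r is drawn at 1 + k1 r^2 times it, then the intrinsics apply), "rvec" (rotation vector, rad) and "tvec" (3), from world to camera coordinates, as OpenCV has them. Camera axes: x right, y down, z forward; pixel columns grow to the right and rows downward; lengths in mm; the calibration is good to about 2 mm. A picture is of the moment at which its call begins.
- ctrl.close_job(): hands the job in, once; it reports no verdict.
The state is a dict: "t": time; "qpos": joint angles; "qvel": joint speeds; "joint_torque": joint torques, N m; "ee_pos": TCP position; "orientation": TCP orientation; "ft_force": force on the tool from outside, world axes, zero at the start; "moment": the same for the moment, N m; "width": finger opening in mm.
Only numpy, scipy, OpenCV 4.12 (cv2) and the standard library are available. Lean on these libraries where they do the work, as an engineer would, in place of code of your own. Each camera call takes 0.05 s, during which the arm holds its last target.

### The job

One of the three small black stock bins that carry yellow flags has run empty. Touching lightly with the fingertips, push the yellow reorder flag of the empty bin all the way over until it leans in over the bin, then press the green button on the call box fully in and let it spring back. Do not shift or lift that bin, and touch neither the other bins and their flags, nor the red button, nor any of the loose things lying about.

Things in the scene. Friction and masses are not known exactly. Their poses are not given: they have to be found in the camera images.
- bin_empty: Stock bin: the EMPTY bin: nothing in it, its bare steel floor plate shows. Black open-topped box, loose on the table, 160 (its x) x 100 (its y) x 75 mm high (about 0.8 kg in all); origin at the centre of its underside, z up. Its front is its -x side, roughly towards the robot (turned up to about 0.2 rad); a yellow reorder flag is clipped on the front rim.
- flag_empty (a joint): Yellow reorder flag of bin_empty: a plate 36 wide (along the bin's y), 5 thick, reaching 52 mm from its hinge. 0 rad = leaning 0.6 rad (34 deg) out from the bin, away from it (normal; starts 0 to 0.1); 0.6 = upright; 1.2 rad = tipped in over the bin against its stop (reorder). It stays where it is left; tipping takes about 1 N at the plate's upper half.
- flag_empty_hinge (a point): Middle of the hinge line of flag_empty: 89 mm in front (-x) of the bin's centre, 76 mm above the table; the hinge line runs along the bin's y. Axes as the bin's. The rim and contents of the bin are no higher than the hinge (within 2 mm), so fingertips 15 mm or more above it pass freely over the bin.
- flag_empty_tip (a point): Middle of the flag_empty plate's free edge, 52 mm from the hinge.
- bin_couplings: Stock bin: bin full of orange tube couplings. Black open-topped box, loose on the table, 160 (its x) x 100 (its y) x 75 mm high (about 0.8 kg in all); origin at the centre of its underside, z up. Its front is its -x side, roughly towards the robot (turned up to about 0.2 rad); a yellow reorder flag is clipped on the front rim.
- flag_couplings (a joint): Yellow reorder flag of bin_couplings: a plate 36 wide (along the bin's y), 5 thick, reaching 52 mm from its hinge. 0 rad = leaning 0.6 rad (34 deg) out from the bin, away from it (normal; starts 0 to 0.1); 0.6 = upright; 1.2 rad = tipped in over the bin against its stop (reorder). It stays where it is left; tipping takes about 1 N at the plate's upper half.
- flag_couplings_hinge (a point): Middle of the hinge line of flag_couplings: 89 mm in front (-x) of the bin's centre, 76 mm above the table; the hinge line runs along the bin's y. Axes as the bin's. The rim and contents of the bin are no higher than the hinge (within 2 mm), so fingertips 15 mm or more above it pass freely over the bin.
- flag_couplings_tip (a point): Middle of the flag_couplings plate's free edge, 52 mm from the hinge.
- bin_angles: Stock bin: bin full of small steel angle brackets. Black open-topped box, loose on the table, 160 (its x) x 100 (its y) x 75 mm high (about 0.8 kg in all); origin at the centre of its underside, z up. Its front is its -x side, roughly towards the robot (turned up to about 0.2 rad); a yellow reorder flag is clipped on the front rim.
- flag_angles (a joint): Yellow reorder flag of bin_angles: a plate 36 wide (along the bin's y), 5 thick, reaching 52 mm from its hinge. 0 rad = leaning 0.6 rad (34 deg) out from the bin, away from it (normal; starts 0 to 0.1); 0.6 = upright; 1.2 rad = tipped in over the bin against its stop (reorder). It stays where it is left; tipping takes about 1 N at the plate's upper half.
- flag_angles_hinge (a point): Middle of the hinge line of flag_angles: 89 mm in front (-x) of the bin's centre, 76 mm above the table; the hinge line runs along the bin's y. Axes as the bin's. The rim and contents of the bin are no higher than the hinge (within 2 mm), so fingertips 15 mm or more above it pass freely over the bin.
- flag_angles_tip (a point): Middle of the flag_angles plate's free edge, 52 mm from the hinge.
- call_box: Grey restock call box fixed to the table, 90 (x) x 170 (y) x 40 mm high, origin at the centre of its underside, with two round push buttons on top, 84 mm apart: green (at its +y end) and red (at its -y end).
- call (a joint): Green call button: spring push button, 34 mm across, cap standing 12 mm out of a 50 mm wide black collar 12 mm high. 0 = out, 0.008 m = fully pressed in (downwards), which takes 5 N; it springs back.
- call_top (a point): Centre of the green call button's top face, 64 mm above the table when out.
- cancel (a joint): Red cancel button: spring push button, 34 mm across, cap standing 12 mm out of a 50 mm wide black collar 12 mm high. 0 = out, 0.008 m = fully pressed in (downwards), which takes 5 N; it springs back.
- cancel_top (a point): Centre of the red cancel button's top face, 64 mm above the table when out.
- mallet: Rubber mallet lying left of the bins: black head 90 x 56 mm, wooden handle 200 mm along its -x; origin under the head. Bystander.
- carton: Loose cardboard carton 120 x 90 x 60 mm, origin under its centre. Bystander.
- bracket: Loose steel U bracket 50 x 60 x 45 mm high, open upwards, origin under its centre, in front of the bins. Bystander.
- sleeve: Loose orange pipe sleeve standing upright, 40 mm across, 50 mm high, origin under its centre, in front of the bins. Bystander.
- junction_box: Loose white junction box 70 x 70 x 35 mm, origin under its centre, in front of the bins. Bystander.

How it is judged:
By the outcome, as a careful person would: the job done as asked, in the order asked, and still so for the second after the job is handed in, with the robot touching nothing.
It also fails if it takes over 38 s, if anything falls off the work surface, if the arm or the gripper's body presses on something with over 40 N, if the wrist force passes 120 N, or if a joint passes its speed limit or range.

## Working session

There is one attempt and no reset: what is moved stays moved. The work goes in short steps, Python scripts to look and compute and a tool call to move; the robot and the scene stay as the last step left them, time stands still between calls to the robot, and variables do not carry over. Pictures are saved under pics/ and viewed, and the job is handed in when it is done.

Besides the shell and the picture viewer there is one more tool, called after "Request:" as name(argument=value, ...), one argument or row to a line, values as JSON. send_rows: Moves the arm, as the interface text tells. Its arguments: {"type":"object","properties":{"rows":{"type":"array"}},"required":["rows"]}

```bash
mkdir -p pics
cat > h.py <<'E'
import numpy as np, cv2
from workcell import telemetry, get_image, ctrl
def snap(n,tag):
    d=get_image(n); cv2.imwrite(f'pics/{tag}.png',d['color']); np.savez(f'pics/{tag}.npz',**{k:np.array(v) for k,v in d.items()}); return d
def load(tag): return dict(np.load(f'pics/{tag}.npz'))
def undist(d,pts):
    K=np.array(d['camera_matrix'],float); k=np.array([float(d['k1']),0,0,0])
    return cv2.undistortPoints(np.array(pts,float).reshape(-1,1,2),K,k).reshape(-1,2)
def Rt(d): return cv2.Rodrigues(np.array(d['rvec'],float))[0],np.array(d['tvec'],float).ravel()
def p3(d,pts,z=None):
    R,t=Rt(d); s=undist(d,pts); out=[]
    for (u,v),(a,b) in zip(pts,s):
        r=np.array([a,b,1.])
        if z is None:
            zz=float(d['z_map'][int(round(v)),int(round(u))]); out.append(R.T@(r*zz-t))
        else:
            c=-R.T@t; w=R.T@r; out.append(c+w*(z-c[2])/w[2])
    return np.array(out)
def proj(d,P):
    K=np.array(d['camera_matrix'],float)
    return cv2.projectPoints(np.array(P,float).reshape(-1,1,3),np.array(d['rvec'],float),np.array(d['tvec'],float),K,np.array([float(d['k1']),0,0,0]))[0].reshape(-1,2)
E
python3 - <<'E'
from h import *
for n in ['scene','side','wrist']:
    d=snap(n,n+'0'); R,t=Rt(d); print(n,d['k1'],-R.T@t)
print(telemetry.get_obs())
E
```

```text
scene -0.017953995095084146 [1419.94459194  416.37914998 1165.17360076]
side -0.12100836045796179 [404.98552489 893.74434102 901.53582812]
wrist 0.01570242106357925 [ 281.37947525 -560.63509247  384.08731207]
{'t': 0.15, 'qpos': array([-1.22800332e+00,  4.23638268e-01,  1.63050048e+00, -5.88747053e-06,
        1.08857445e+00, -1.89674793e-02]), 'qvel': array([ 1.99250721e-04, -5.11683952e-04, -2.91838222e-03,  1.52543231e-04,
        2.05504523e-03,  8.50045728e-05]), 'joint_torque': array([-4.33872410e-04, -5.44983065e+01, -2.73920846e+01,  6.44047488e-02,
        2.05425831e-02, -5.12815893e-05]), 'ee_pos': array([ 221.13203563, -584.22084345,  302.10258052]), 'orientation': array([-3.08925203e+00, -5.64963891e-01,  2.91729163e-04]), 'ft_force': array([ 1.0377635 , -0.09084279,  0.4366784 ]), 'moment': array([-0.0202778 , -0.02705636, -0.00103932]), 'width': 87.53325393558856}
```

View pics/scene0.png

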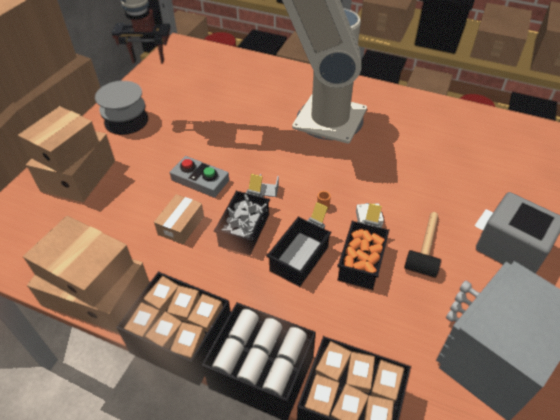

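View pics/side0.png

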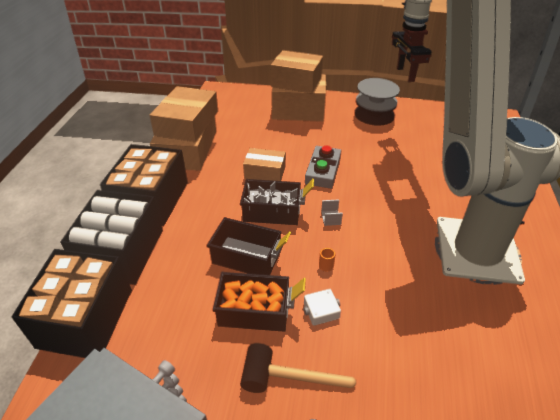

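View pics/wrist0.png

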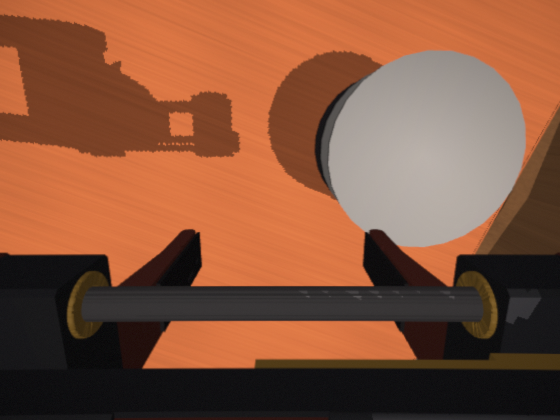

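The empty bin is the middle one: scene about (299,250) with its flag at (318,213), and side about (247,247) with its flag at (281,245). The green button is at scene (210,173) and side (321,166). I'll enlarge both views.

Run:
```python
from h import *
def crop(tag,x,y,w,h,s,o):
    d=load(tag); c=d['color'][y:y+h,x:x+w]; cv2.imwrite(o,cv2.resize(c,None,fx=s,fy=s,interpolation=cv2.INTER_CUBIC))
crop('scene0',260,185,130,100,6,'pics/c1.png')
crop('side0',200,205,150,110,5,'pics/c2.png')
crop('scene0',160,145,130,100,6,'pics/c3.png')
crop('side0',290,135,80,60,8,'pics/c4.png')
```

```text
(no output)
```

View pics/c1.png

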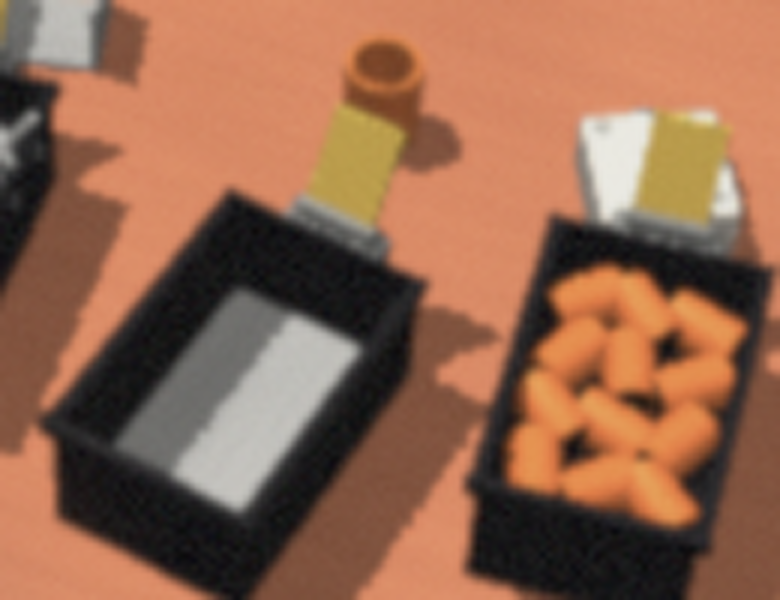

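View pics/c2.png

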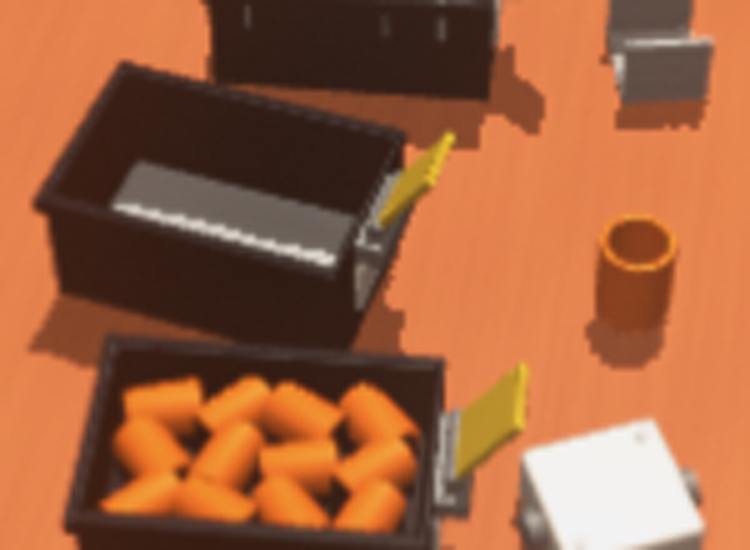

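View pics/c3.png

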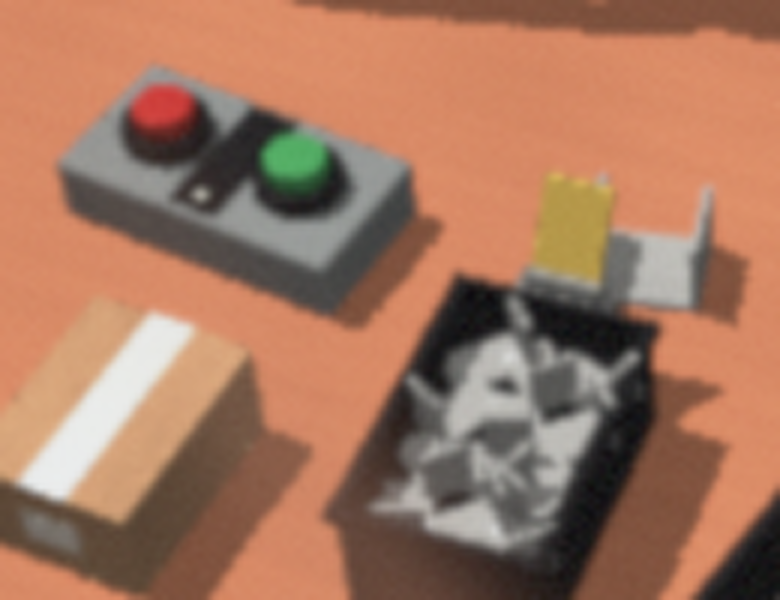

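View pics/c4.png

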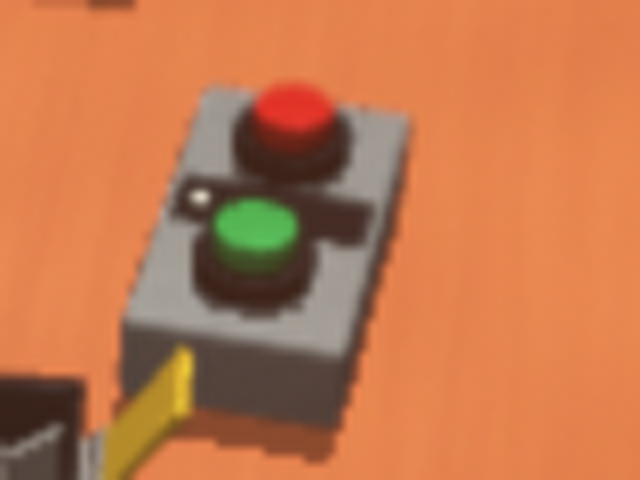

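Run:
```python
from h import *
np.set_printoptions(precision=1,suppress=True)
def q(pts,s,ox,oy): return [((x+.5)/s+ox-.5,(y+.5)/s+oy-.5) for x,y in pts]
S=load('scene0');D=load('side0')
print('rim scene FL? FR BL BR');a=p3(S,q([(232,192),(424,285),(45,425),(245,520)],6,260,185),75);print(a,a.mean(0))
print('rim side');b=p3(D,q([(125,65),(405,133),(350,252),(40,203)],5,200,205),75);print(b,b.mean(0))
print('couplings rim');print(p3(S,q([(555,215),(768,268),(472,485),(708,545)],6,260,185),75))
# couplings flag tip, angles flag tip
for nm,pts,o in [('flagE',[(345,105),(404,133),(312,190),(372,220)],(260,185)),('flagC',[(658,112),(727,125),(638,208),(705,220)],(260,185)),('flagA',[(548,175),(612,183),(536,250),(602,280)],(160,145))]:
    print(nm);P=q(pts,6,*o);print(p3(S,P,118)[:2],p3(S,P,78)[2:])
print('depth flagE');print(p3(S,q([(370,125),(360,160),(345,200),(298,235)],6,260,185)))
print('side tip E',p3(D,q([(452,135),(432,175)],5,200,205),118))
print('green',p3(S,q([(295,152)],6,160,145),64),p3(D,q([(257,223)],8,290,135),64))
print('red',p3(S,q([(163,103)],6,160,145),64),p3(D,q([(295,107)],8,290,135),64))
print('sleeve',p3(S,q([(386,62)],6,260,185),50))
# automated depth-cloud of green & yellow
for n,d in(('S',S),('D',D)):
    hsv=cv2.cvtColor(d['color'],cv2.COLOR_BGR2HSV)
    for nm,lo,hi in(('green',(45,100,60),(80,255,255)),('red',(0,190,120),(4,255,255)),('yel',(22,120,90),(32,255,255))):
        m=cv2.inRange(hsv,lo,hi); k,l,st,c=cv2.connectedComponentsWithStats(m)
        for i in range(1,k):
            if st[i,4]>15:
                ys,xs=np.where(l==i);P=p3(d,list(zip(xs,ys)))
                if 300<np.median(P[:,0])<900 and abs(np.median(P[:,1]))<500 and 30<np.median(P[:,2])<160:print(n,nm,st[i],np.median(P,0),P.min(0),P.max(0))
```

```text
rim scene FL? FR BL BR
[[545.7  92.7  75. ]
 [563.8 195.1  75. ]
 [704.   66.5  75. ]
 [716.8 166.9  75. ]] [632.6 130.3  75. ]
rim side
[[699.8  70.   75. ]
 [543.2  95.7  75. ]
 [556.2 181.   75. ]
 [716.5 174.5  75. ]] [628.9 130.3  75. ]
couplings rim
[[500.2 237.9  75. ]
 [492.7 338.6  75. ]
 [661.4 251.5  75. ]
 [651.9 355.1  75. ]]
flagE
[[510.2 134.3 118. ]
 [516.1 165.5 118. ]] [[532.3 127.9  78. ]
 [538.7 160.4  78. ]]
flagC
[[458.1 270.  118. ]
 [453.5 301.8 118. ]] [[483.5 273.   78. ]
 [478.5 304.1  78. ]]
flagA
[[479.9 -84.4 118. ]
 [472.9 -53.1 118. ]] [[494.4 -86.4  78. ]
 [500.3 -47.5  78. ]]
depth flagE
[[519.1 149.8 119.9]
 [527.2 148.7 103.3]
 [540.2 146.9  87.9]
 [553.8 129.4  69.3]]
side tip E [[513.  134.8 118. ]
 [518.4 163.1 118. ]]
green [[ 466.9 -238.9   64. ]] [[ 468.4 -232.3   64. ]]
red [[ 461.2 -321.1   64. ]] [[ 460.9 -313.5   64. ]]
sleeve [[415.8 124.8  50. ]]
S green [203 167  12  10  90] [ 473.1 -235.8   63.1] [ 435.9 -267.6   40.8] [1419.9  416.4 1165.2]
S yel [250 175  11  16 132] [494.8 -63.9 101.6] [479.7 -80.4  81.6] [1419.9  416.4 1165.2]
S yel [313 203  14  19 154] [530.  148.4 102.7] [516.7 131.4  79.1] [546.2 165.  122.5]
S yel [367 204  13  17 164] [472.4 287.9 103.1] [458.5 271.9  81.2] [1419.9  416.4 1165.2]
D green [317 160  10   7  62] [ 469.  -233.8   60.8] [ 454.3 -278.2   34. ] [ 486.6 -216.8   63.7]
D red [322 146   9   6  46] [ 461.9 -313.7   60. ] [ 448.7 -333.4   55.9] [ 475.7 -298.8   64.7]
D yel [285 232   6  10  17] [516.8 150.9 118.4] [512.8 136.3 115.1] [520.5 167.3 120.7]
```

Request:
send_rows(
  rows=[
    [0, 0, 0, 0.14, -1],
    [0, 0, 0, 0.13, -1],
    [0, 0, 0, 0.13, -1],
    [0, 0, 0, 0.13, -1],
    [0, 0, 0, 0, -1],
  ],
)

```text
t: 0.65
ee_pos: [221.2, -584.4, 302.4]
orientation: [-3.13, 0.266, 0.0]
ft_force: [-0.2, 0.0, -0.5]
width: 51.2
```

Request:
send_rows(
  rows=[
    [0.01, -0.04, 0, 0, -1],
    [0.01, -0.04, 0, 0, -1],
    [0.01, -0.04, 0, 0, -1],
    [0.01, -0.04, 0, 0, -1],
    [0.01, -0.04, 0, 0, -1],
  ],
)

```text
t: 1.15
ee_pos: [304.3, -394.2, 302.6]
orientation: [-3.131, 0.258, 0.0]
ft_force: [0.8, 0.6, 1.0]
width: 11.3
```

Request:
send_rows(
  rows=[
    [0.01, -0.04, 0, 0, -1],
    [0.01, -0.04, 0, 0, -1],
    [0.01, -0.04, 0, 0, -1],
    [0.01, -0.04, 0, 0, -1],
    [0.01, -0.04, 0, 0, -1],
  ],
)

```text
t: 1.65
ee_pos: [387.1, -205.4, 302.8]
orientation: [3.131, -0.258, 0.001]
ft_force: [0.6, 0.4, 0.4]
width: 0.1
```

Request:
send_rows(
  rows=[
    [0, -0.04, 0, 0, -1],
    [0, -0.04, 0, 0, -1],
    [0, -0.04, 0, 0, -1],
    [0, -0.04, 0, 0, -1],
    [0, -0.04, 0, 0, -1],
  ],
)

```text
t: 2.15
ee_pos: [420.2, -8.1, 302.8]
orientation: [-3.131, 0.258, -0.001]
ft_force: [0.7, -1.5, -0.2]
width: 0.4
```

Request:
send_rows(
  rows=[
    [0.006, -0.04, -0.0, 0, -1],
    [0.006, -0.04, 0, 0, -1],
    [0.006, -0.04, 0, 0, -1],
    [0.006, -0.04, 0, 0, -1],
    [0, -0.007, 0, 0.005, -1],
  ],
)

```text
t: 2.65
ee_pos: [473.1, 154.1, 302.8]
orientation: [-3.13, 0.261, -0.002]
ft_force: [-0.8, -0.8, 0.2]
width: 0.4
```

Request:
send_rows(
  rows=[
    [0, 0, 0, 0, -1],
  ],
)

```text
t: 2.75
ee_pos: [471.8, 151.8, 302.4]
orientation: [3.13, -0.264, -0.001]
ft_force: [0.4, 0.1, 0.3]
width: 0.6
```

Run:
```python
from h import *
d=snap('scene','s1');snap('side','d1');snap('wrist','w1')
cv2.imwrite('pics/s1c.png',cv2.resize(load('side' and 'd1')['color'][180:320,180:380],None,fx=4,fy=4,interpolation=cv2.INTER_CUBIC))
o=telemetry.get_obs();print(o['ee_pos'],o['orientation'],o['ft_force'],o['qpos'])
```

```text
[471.2782133  149.8115922  302.46088166] [ 3.12927764e+00 -2.70944523e-01 -1.32375447e-03] [ 0.43593453  0.8102405  -0.04201282] [ 2.83836860e-01  2.31951119e-01  1.91267355e+00 -3.10414382e-04
  9.97973396e-01  2.02753823e+00]
```

View pics/w1.png

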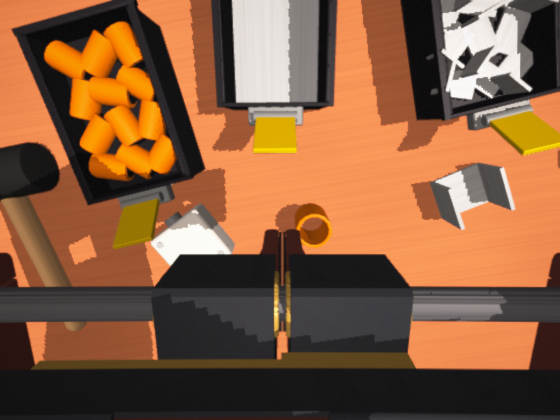

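View pics/d1.png

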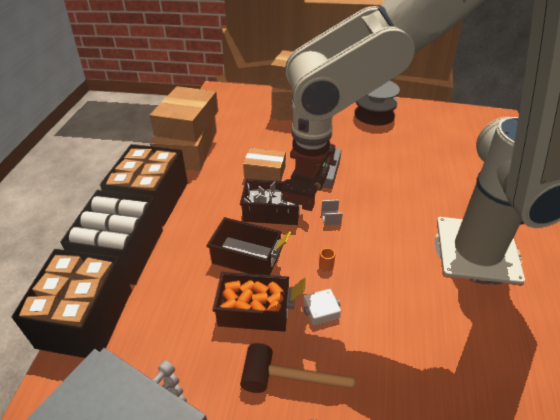

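The wrist view shows the empty bin's flag at (253–297, 118–152), square to the tool, with the closed fingers at column 283. I'll measure from it.

Run:
```python
from h import *
np.set_printoptions(precision=1,suppress=True)
d=load('w1'); print(p3(d,[(254,149),(296,149)],119),p3(d,[(254,119),(296,117)],78)); print(p3(d,[(275,147),(275,135),(275,122),(275,112)]))
print(p3(d,[(218,106),(332,106)],75))
o=telemetry.get_obs();p=o['ee_pos'];print(p,cv2.Rodrigues(o['orientation'])[0])
```

```text
[[518.  165.2 119. ]
 [512.2 131.3 119. ]] [[542.3 164.   78. ]
 [537.5 125.5  78. ]]
[[516.9 147.9 121.1]
 [525.7 146.7 104.6]
 [536.3 145.1  88.8]
 [545.1 143.8  78.6]]
[[559.4 194.8  75. ]
 [541.5  91.   75. ]]
[471.3 149.8 302.5] [[ 1.  -0.2 -0. ]
 [-0.2 -1.  -0. ]
 [-0.   0.  -1. ]]
```

Request:
send_rows(
  rows=[
    [0, -0.003, 0.03, 0, -1],
    [0, -0.003, 0.03, 0, -1],
    [0, 0, 0.03, 0, -1],
    [0, 0, 0.022, 0, -1],
    [0, 0, 0, 0, -1],
  ],
)

```text
t: 3.4
ee_pos: [471.1, 155.0, 188.4]
orientation: [3.127, -0.273, -0.008]
ft_force: [-0.3, 0.0, 0.4]
width: 0.6
```

Request:
send_rows(
  rows=[
    [0.005, 0, 0, 0, -1],
    [0.005, 0, 0, 0, -1],
    [0.005, 0, 0, 0, -1],
    [0.003, 0, 0, 0, -1],
    [0.002, 0, 0, 0, -1],
  ],
)

```text
t: 3.9
ee_pos: [493.3, 153.4, 191.3]
orientation: [-3.129, 0.272, -0.002]
ft_force: [0.5, 0.3, 0.4]
width: 0.2
```

Run:
```python
from h import *
d=snap('side','d2');w=snap('wrist','w2')
a=cv2.resize(d['color'][180:320,200:360],None,fx=4,fy=4,interpolation=cv2.INTER_CUBIC)
cv2.imwrite('pics/d2c.png',a)
o=telemetry.get_obs();print(o['ee_pos'],o['orientation'],o['ft_force'])
```

```text
[492.99007117 153.3821776  190.9652753 ] [-3.12961188e+00  2.71696228e-01 -9.23919733e-04] [ 0.06356952 -0.77922108 -0.68724121]
```

View pics/d2c.png

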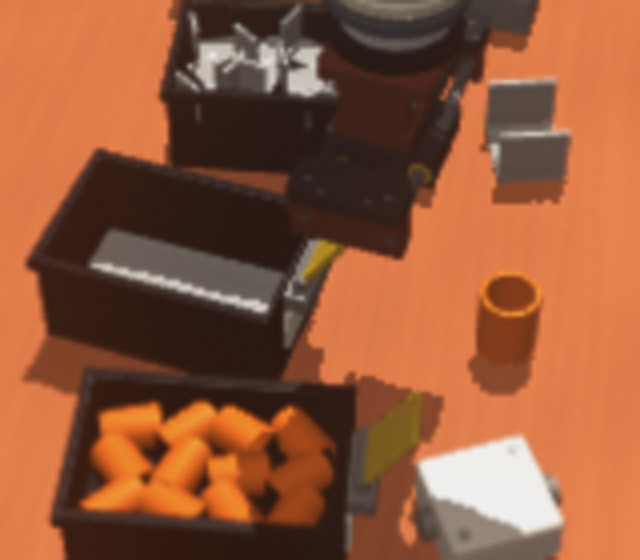

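View pics/w2.png

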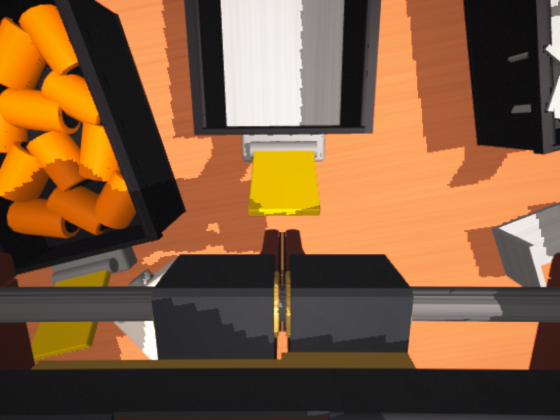

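Request:
send_rows(
  rows=[
    [0.004, 0, 0, 0, -1],
    [0.004, 0, 0, 0, -1],
    [0.004, 0, 0, 0, -1],
    [0.004, 0, 0, 0, -1],
    [0.004, 0, 0, 0, -1],
  ],
)

```text
t: 4.5
ee_pos: [512.6, 149.9, 190.6]
orientation: [3.13, -0.272, -0.0]
ft_force: [0.5, -0.2, -0.1]
width: 0.5
```

Request:
send_rows(
  rows=[
    [0.004, 0, 0, 0, -1],
    [0.004, 0, 0, 0, -1],
    [0.004, 0, 0, 0, -1],
    [0.004, 0, 0, 0, -1],
    [0.004, 0, 0, 0, -1],
  ],
)

```text
t: 5.0
ee_pos: [532.3, 146.4, 190.7]
orientation: [3.13, -0.272, -0.0]
ft_force: [-0.8, 0.5, 0.8]
width: 0.7
```

Run:
```python
from h import *
w=snap('wrist','w3')
o=telemetry.get_obs();print(o['ee_pos'],o['orientation'],o['ft_force'])
```

```text
[532.98506955 146.36637506 190.76863969] [-3.12963932e+00  2.71910616e-01 -1.07602397e-03] [ 0.54938533 -0.32758379 -0.12792123]
```

View pics/w3.png

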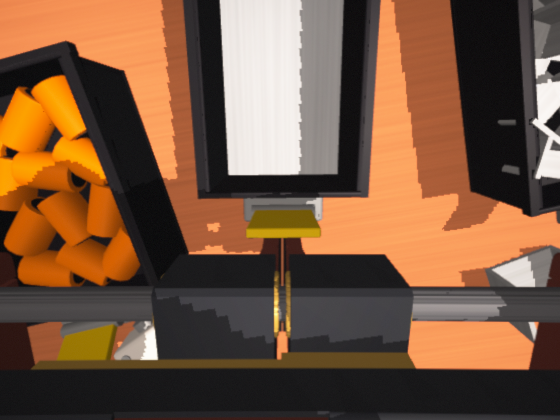

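Request:
send_rows(
  rows=[
    [0.004, 0, 0, 0, -1],
    [0.004, 0, 0, 0, -1],
    [0.003, 0, 0, 0, -1],
    [0.003, 0, 0, 0, -1],
    [0.002, 0, 0, 0, -1],
  ],
)

```text
t: 5.55
ee_pos: [548.1, 143.7, 190.7]
orientation: [-3.13, 0.272, -0.0]
ft_force: [-0.2, 0.3, -0.5]
width: 0.4
```

Run:
```python
from h import *
w=snap('wrist','w4');d=snap('side','d4')
a=cv2.resize(d['color'][200:300,200:360],None,fx=5,fy=5,interpolation=cv2.INTER_CUBIC)
cv2.imwrite('pics/d4c.png',a)
o=telemetry.get_obs();print(o['ee_pos'],o['orientation'],o['ft_force'])
```

```text
[548.14210568 143.66008765 190.70101655] [-3.12974937e+00  2.71867320e-01 -6.29023879e-04] [ 0.45021489  0.5435804  -0.13513767]
```

View pics/w4.png

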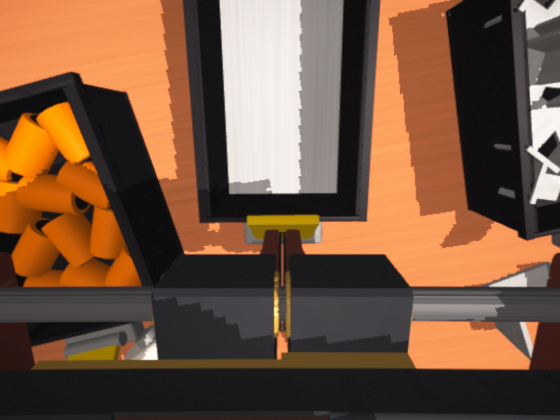

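View pics/d4c.png

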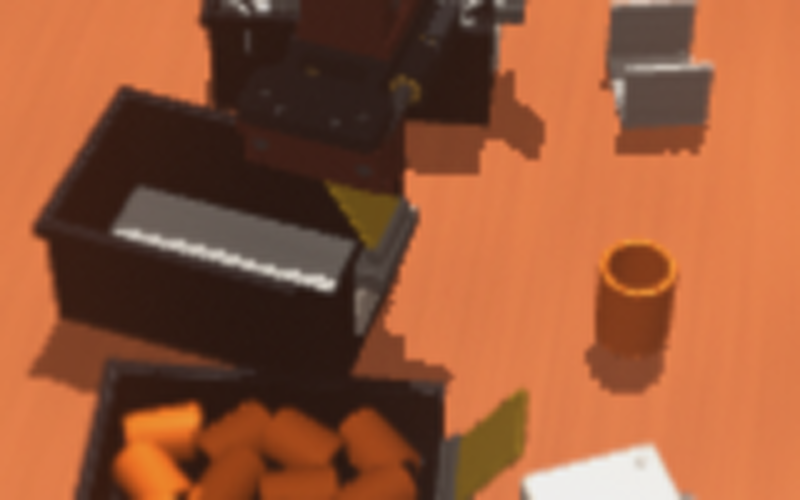

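Request:
send_rows(
  rows=[
    [0.001, 0, 0, 0, -1],
    [0.001, 0, 0, 0, -1],
  ],
)

```text
t: 5.85
ee_pos: [549.7, 143.4, 190.7]
orientation: [3.13, -0.272, -0.0]
ft_force: [-0.8, 0.2, -0.4]
width: 0.2
```

Request:
send_rows(
  rows=[
    [0.001, 0, 0, 0, -1],
  ],
)

```text
t: 5.95
ee_pos: [550.7, 143.2, 190.7]
orientation: [-3.13, 0.272, 0.0]
ft_force: [-0.2, 0.5, 0.0]
width: 0.7
```

Request:
send_rows(
  rows=[
    [0, 0, 0, 0, -1],
  ],
)

```text
t: 6.05
ee_pos: [550.9, 143.2, 190.7]
orientation: [-3.13, 0.272, -0.0]
ft_force: [-1.5, -0.3, 0.3]
width: 0.5
```

Run:
```python
from h import *
w=snap('wrist','w5');d=snap('scene','s5')
cv2.imwrite('pics/w5c.png',np.vstack([cv2.resize(load(t)['color'][170:270,190:380],None,fx=4,fy=3,interpolation=cv2.INTER_CUBIC) for t in('w4','w5')])[:600])
f=[]
for i in range(3): get_image('wrist'); f.append(telemetry.get_obs()['ft_force'])
o=telemetry.get_obs();print(o['ee_pos'],np.round(f,2))
```

```text
[550.752      143.20233588 190.71818426] [[-0.48 -0.31  0.35]
 [-0.92 -0.51  0.33]
 [-0.15 -0.23 -0.42]]
```

View pics/w5c.png

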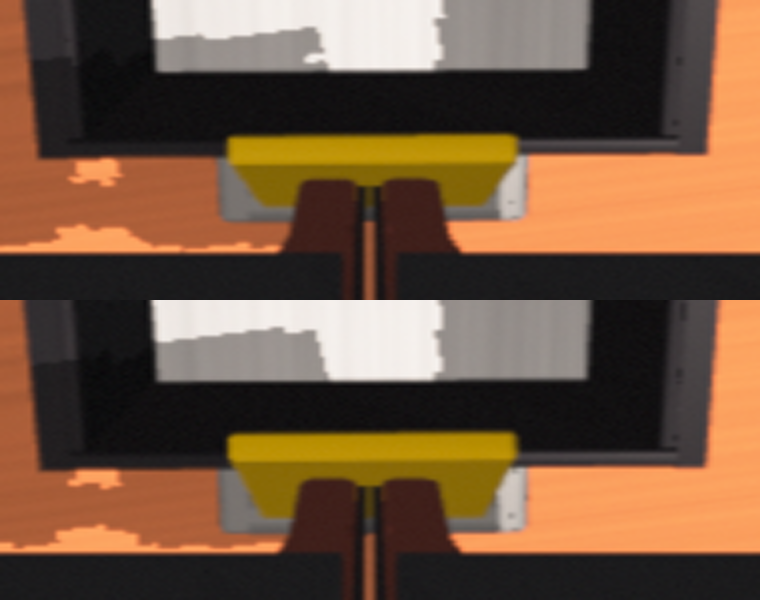

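```bash
cat > ang.py <<'E'
from h import *
def tip(d,H=(541.5,144.7,76),yaw=-.17):
    x=np.array([np.cos(yaw),np.sin(yaw),0]);z=np.array([0,0,1.])
    for th in np.arange(.5,1.31,.1):
        b=th-.6;r=np.sin(b)*x+np.cos(b)*z;n=np.cos(b)*x-np.sin(b)*z
        print(round(th,2),proj(d,[np.array(H)+52*r+2.5*n,np.array(H)+52*r-2.5*n]).round(1).ravel())
E
python3 - <<'E'
from ang import *
for t in('w4','w5'): print(t);tip(load(t))
d=load('w5');print(p3(d,[(200,325/3+170-50.0),(367,225)],75))
E
```

```text
w4
0.5 [282.3 276.9 282.3 285.5]
0.6 [282.3 267.2 282.3 276.5]
0.7 [282.3 256.9 282.3 266.8]
0.8 [282.3 246.3 282.3 256.5]
0.9 [282.2 235.6 282.3 245.9]
1.0 [282.2 225.  282.2 235.2]
1.1 [282.2 214.6 282.2 224.5]
1.2 [282.2 204.7 282.2 214.2]
1.3 [282.1 195.5 282.2 204.3]
w5
0.5 [282.4 282.1 282.4 290.6]
0.6 [282.4 272.4 282.4 281.7]
0.7 [282.3 262.3 282.4 272. ]
0.8 [282.3 251.7 282.3 261.8]
0.9 [282.3 241.  282.3 251.3]
1.0 [282.3 230.4 282.3 240.6]
1.1 [282.2 220.  282.3 230. ]
1.2 [282.2 210.1 282.2 219.6]
1.3 [282.2 200.9 282.2 209.8]
[[558.10088761 195.9766678   75.        ]
 [541.78957979  89.01236377  75.        ]]
```

Request:
send_rows(
  rows=[
    [0.001, 0, 0, 0, -1],
    [0, 0, 0, 0, -1],
  ],
)

```text
t: 6.5
ee_pos: [551.8, 143.0, 190.7]
orientation: [3.13, -0.272, -0.0]
ft_force: [-0.5, 0.6, -0.3]
width: 0.3
```

```bash
cat > chk.py <<'E'
import sys
from h import *
t=sys.argv[1];w=snap('wrist',t);p=sys.argv[2]
cv2.imwrite(f'pics/{t}c.png',np.vstack([cv2.resize(load(k)['color'][170:270,190:380],None,fx=4,fy=3,interpolation=cv2.INTER_CUBIC) for k in(p,t)])[:600])
f=[]
for i in range(3): get_image('wrist'); f.append(telemetry.get_obs()['ft_force'])
o=telemetry.get_obs();print(o['ee_pos'],np.mean(f,0).round(2),o['t'])
E
python3 chk.py w6 w5
```

```text
[551.75258883 143.01267449 190.68212631] [-0.08 -0.04  0.2 ] 6.7
```

View pics/w6c.png

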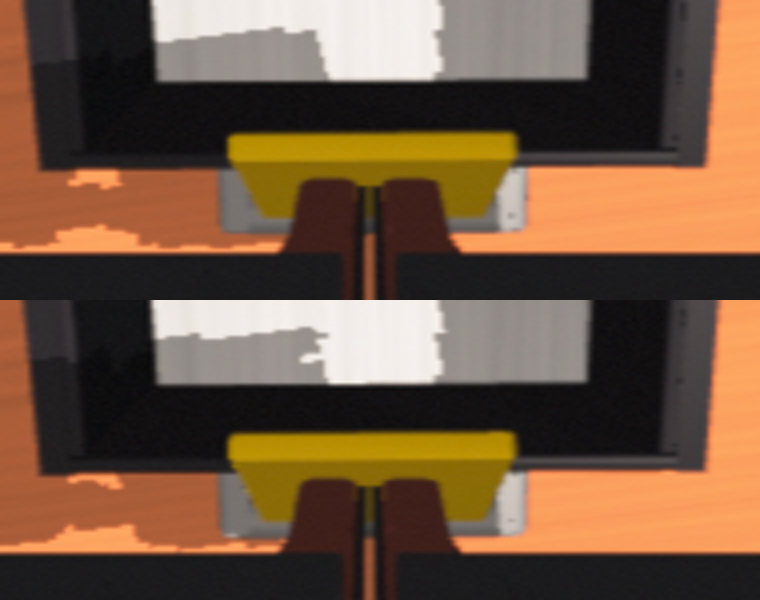

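Request:
send_rows(
  rows=[
    [0.001, 0, 0, 0, -1],
    [0, 0, 0, 0, -1],
  ],
)

```text
t: 6.9
ee_pos: [552.6, 142.8, 190.6]
orientation: [3.13, -0.272, -0.001]
ft_force: [-1.1, 0.2, -0.2]
width: 0.5
```

```bash
python3 chk.py w7 w6
```

```text
[552.62944122 142.85510155 190.64152124] [-0.88 -0.08 -0.06] 7.1
```

View pics/w7c.png

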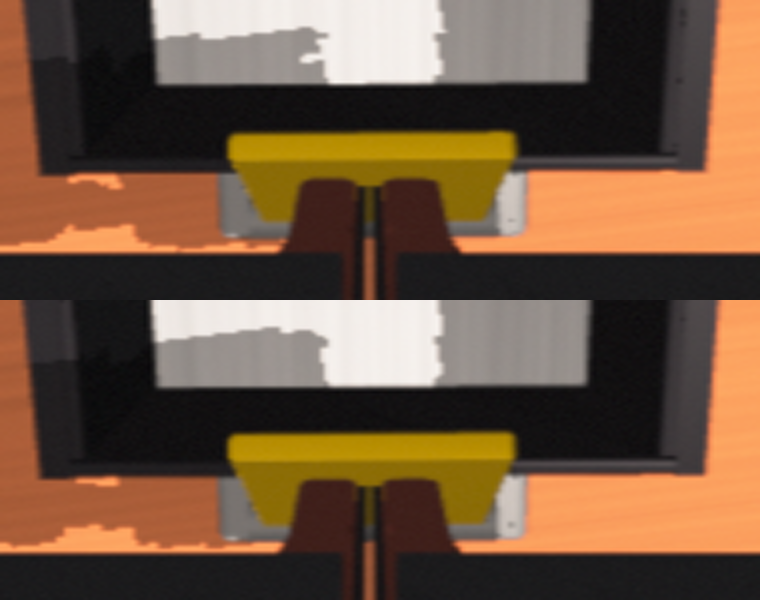

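Request:
send_rows(
  rows=[
    [0.001, 0, 0, 0, -1],
    [0, 0, 0, 0, -1],
  ],
)

```text
t: 7.3
ee_pos: [553.1, 142.7, 190.4]
orientation: [3.13, -0.272, -0.003]
ft_force: [-3.7, 1.1, 0.0]
width: 0.5
```

```bash
python3 chk.py w8 w7
python3 - <<'E'
from ang import *
tip(load('w8'))
E
```

```text
[553.14888442 142.70773319 190.46439549] [-4.67  1.22  0.94] 7.5
0.5 [282.1 286.3 282.2 294.8]
0.6 [282.1 276.7 282.1 285.9]
0.7 [282.1 266.6 282.1 276.3]
0.8 [282.1 256.1 282.1 266.2]
0.9 [282.  245.4 282.1 255.7]
1.0 [282.  234.8 282.  245. ]
1.1 [282.  224.4 282.  234.3]
1.2 [282.  214.4 282.  224. ]
1.3 [282.  205.1 282.  214. ]
```

View pics/w8c.png

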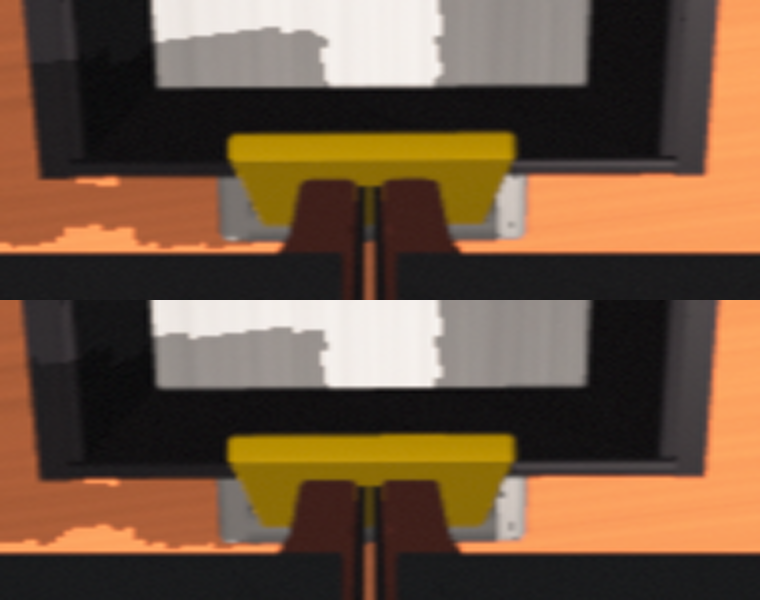

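The force rose to about 4.7 N and the flag angle reads about 1.2, so it is on its stop. Backing off and rising.

Request:
send_rows(
  rows=[
    [-0.004, 0, 0, 0, -1],
    [-0.02, 0, 0, 0, -1],
    [-0.03, 0, 0, 0, -1],
    [-0.03, 0, -0.02, 0, -1],
    [0, 0, -0.04, 0, -1],
  ],
)

```text
t: 8.0
ee_pos: [466.5, 156.7, 248.6]
orientation: [3.127, -0.27, -0.011]
ft_force: [1.1, -0.3, 0.3]
width: 0.7
```

Request:
send_rows(
  rows=[
    [0, 0, -0.04, 0, -1],
    [0, 0, -0.01, 0, -1],
    [0, 0, 0, 0, -1],
  ],
)

```text
t: 8.3
ee_pos: [472.3, 157.4, 302.7]
orientation: [-3.128, 0.272, -0.009]
ft_force: [-0.9, -0.0, -0.6]
width: 0.8
```

Run:
```python
from ang import *
w=snap('wrist','w9');d=snap('side','d9');s=snap('scene','s9')
cv2.imwrite('pics/d9c.png',cv2.resize(d['color'][200:300,200:360],None,fx=5,fy=5,interpolation=cv2.INTER_CUBIC))
tip(w); o=telemetry.get_obs();print(o['ee_pos'],o['ft_force'],o['t'])
D0=load('side0')
```

```text
0.5 [283.5 119.8 283.5 126.4]
0.6 [283.5 112.9 283.5 119.6]
0.7 [283.5 105.9 283.5 112.6]
0.8 [283.5  99.  283.5 105.6]
0.9 [283.5  92.4 283.5  98.7]
1.0 [283.4  86.  283.5  92.1]
1.1 [283.4  80.2 283.4  85.8]
1.2 [283.4  74.8 283.4  79.9]
1.3 [283.4  70.  283.4  74.6]
[470.44598399 156.85130196 299.32906312] [-1.42375065  0.18262548 -0.07907949] 8.45
```

View pics/w9.png

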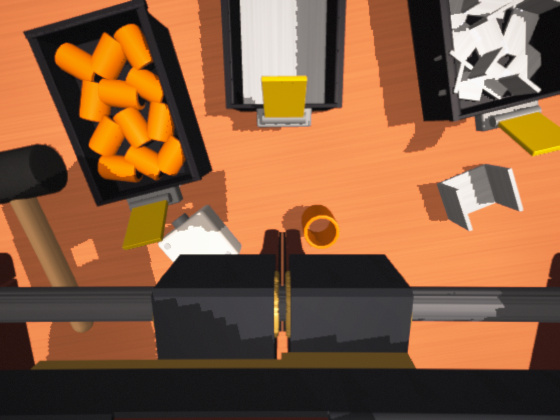

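View pics/d9c.png

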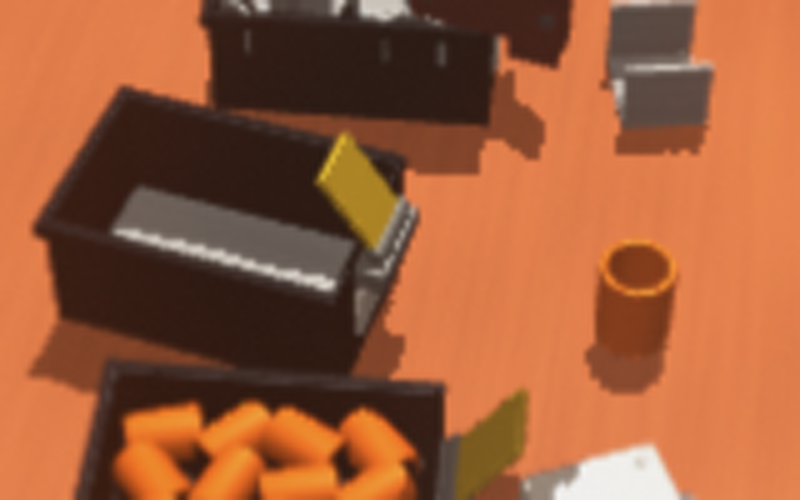

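The flag is leaning in: its tip edge is at w9 (283,76–81), which gives about 1.19 rad, and the bin's pixels are unchanged in the side view. Next is the green button.

Request:
send_rows(
  rows=[
    [0, 0.04, 0, 0, -1],
    [0, 0.04, 0, 0, -1],
    [0, 0.04, 0, 0, -1],
    [0, 0.04, 0, 0, -1],
    [0, 0.04, 0, 0, -1],
  ],
)

```text
t: 8.95
ee_pos: [435.4, -41.3, 299.0]
orientation: [3.13, -0.271, -0.005]
ft_force: [1.5, 0.4, -0.6]
width: 0.5
```

Request:
send_rows(
  rows=[
    [0, 0.04, 0, 0, -1],
    [0, 0.04, 0, 0, -1],
    [0, 0.04, 0, 0, -1],
    [0, 0.04, 0, 0, -1],
    [0, 0.027, 0, 0, -1],
  ],
)

```text
t: 9.45
ee_pos: [403.1, -226.0, 299.0]
orientation: [-3.129, 0.274, 0.004]
ft_force: [-0.0, 0.4, -0.5]
width: 0.3
```

Request:
send_rows(
  rows=[
    [0, 0, 0, 0, -1],
    [0, 0, 0, 0, -1],
    [0, 0, 0, 0, -1],
  ],
)

```text
t: 9.75
ee_pos: [404.0, -223.1, 299.7]
orientation: [-3.129, 0.271, 0.003]
ft_force: [-0.4, 1.2, -0.1]
width: 0.4
```

Run:
```python
from h import *
w=snap('wrist','w10');o=telemetry.get_obs();print(o['ee_pos'],o['orientation'])
d=w
hsv=cv2.cvtColor(d['color'],cv2.COLOR_BGR2HSV);m=cv2.inRange(hsv,(45,100,60),(80,255,255))
k,l,st,c=cv2.connectedComponentsWithStats(m);i=1+st[1:,4].argmax();print(st[i],c[i])
```

```text
[ 404.18443619 -222.93518786  300.01371412] [-3.12921628e+00  2.69762173e-01  2.01559016e-03]
[ 270  104   35   36 1000] [286.771 121.721]
```

View pics/w10.png

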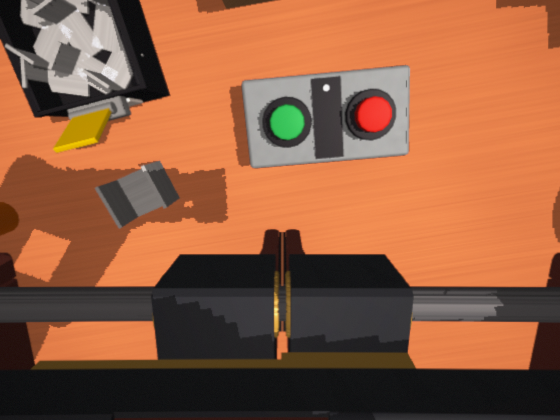

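Run:
```python
from h import *
d=load('w10');g=p3(d,[(287,121)],64)[0];print(g,p3(d,[(287,121)]))
o=telemetry.get_obs();R=cv2.Rodrigues(o['orientation'])[0];print(R.T@(g-o['ee_pos']))
```

```text
[ 467.9776839 -238.7857649   64.       ] [[ 467.97729002 -238.78022812   64.37434867]]
[ 65.88210729   4.85382334 235.92219233]
```

Request:
send_rows(
  rows=[
    [0.033, 0.004, 0, 0, -1],
    [0.033, 0, 0, 0, -1],
    [0, 0, 0.03, 0, -1],
    [0, 0, 0.035, 0, -1],
    [0, 0, 0.035, 0, -1],
  ],
)

```text
t: 10.3
ee_pos: [469.3, -238.1, 199.8]
orientation: [3.13, -0.268, 0.002]
ft_force: [0.3, -0.1, -0.2]
width: 0.5
```

Request:
send_rows(
  rows=[
    [0, 0, 0.03, 0, -1],
    [0, 0, 0.01, 0, -1],
    [0, 0, 0, 0, -1],
    [0, 0, 0, 0, -1],
  ],
)

```text
t: 10.7
ee_pos: [469.4, -239.2, 161.6]
orientation: [3.129, -0.27, 0.002]
ft_force: [0.7, 0.2, 0.5]
width: 0.7
```

Run:
```python
from h import *
w=snap('wrist','w11');o=telemetry.get_obs();print(o['ee_pos'],o['ft_force'])
d=snap('side','d11');s=snap('scene','s11')
cv2.imwrite('pics/m11.png',np.hstack([cv2.resize(x,(400,400),interpolation=cv2.INTER_CUBIC) for x in(d['color'][130:210,270:350],s['color'][130:210,170:250])]))
```

```text
[ 469.53374481 -239.48764025  162.06226365] [0.61947494 0.85334806 0.46822183]
```

View pics/w11.png

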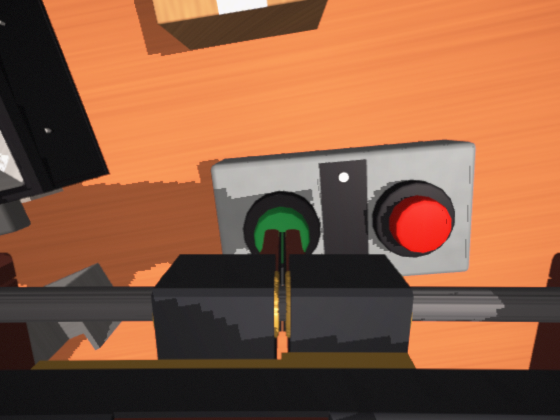

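View pics/m11.png

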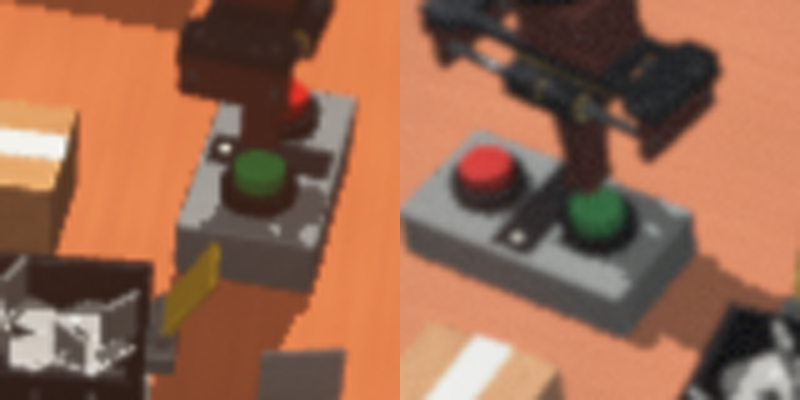

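Request:
send_rows(
  rows=[
    [0, -0.002, 0.008, 0, -1],
    [0, 0, 0.008, 0, -1],
    [0, 0, 0.003, 0, -1],
    [0, 0, 0.003, 0, -1],
    [0, 0, 0, 0, -1],
  ],
)

```text
t: 11.35
ee_pos: [469.0, -237.4, 138.4]
orientation: [-3.13, 0.272, 0.0]
ft_force: [1.3, 1.6, 3.1]
width: 0.7
```

Request:
send_rows(
  rows=[
    [0, 0, 0.002, 0, -1],
    [0, 0, 0.002, 0, -1],
    [0, 0, 0, 0, -1],
  ],
)

```text
t: 11.65
ee_pos: [469.1, -237.4, 136.1]
orientation: [-3.13, 0.272, -0.0]
ft_force: [-4.3, 3.7, 19.7]
width: 0.8
```

Request:
send_rows(
  rows=[
    [0, 0, 0, 0, -1],
    [0, 0, 0, 0, -1],
  ],
)

```text
t: 11.85
ee_pos: [469.0, -237.4, 136.1]
orientation: [3.13, -0.272, 0.001]
ft_force: [-3.0, 3.9, 20.2]
width: 0.4
```

Run:
```python
from h import *
o=telemetry.get_obs();print(o['ee_pos'],o['ft_force'],o['t'])
d=snap('side','d12');s=snap('scene','s12')
cv2.imwrite('pics/m12.png',np.hstack([cv2.resize(x,(400,400),interpolation=cv2.INTER_CUBIC) for x in(d['color'][130:210,270:350],s['color'][130:210,170:250])]))
```

```text
[ 469.0441416  -237.3879277   136.05851461] [-2.98066876  3.89497912 20.20007771] 11.85
```

View pics/m12.png

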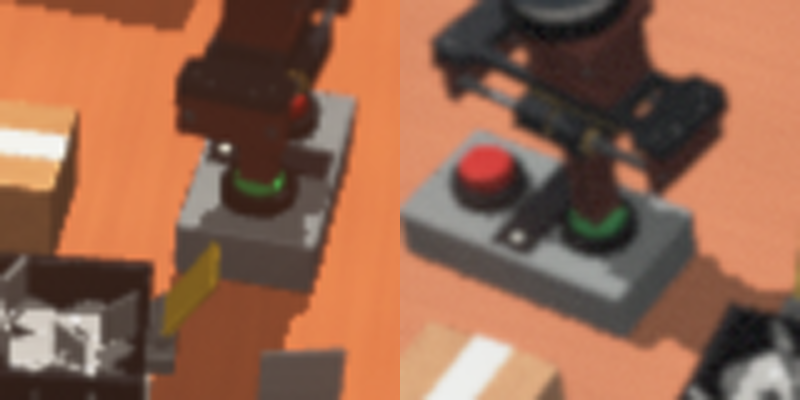

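The green cap is pressed down into its collar with about 20 N on the tip, so it is on the stop. Releasing straight up.

Request:
send_rows(
  rows=[
    [0, 0, -0.005, 0, -1],
    [0, 0, -0.01, 0, -1],
    [0, 0, -0.03, 0, -1],
    [0, 0, -0.04, 0, -1],
    [0, 0, -0.04, 0, -1],
  ],
)

```text
t: 12.45
ee_pos: [468.2, -237.2, 260.7]
orientation: [-3.129, 0.272, 0.003]
ft_force: [0.9, -0.3, 0.6]
width: 0.6
```

Request:
send_rows(
  rows=[
    [-0.03, 0, -0.03, 0, -1],
    [-0.03, 0, 0, 0, -1],
    [0, 0, 0, 0, -1],
    [0, 0, 0, 0, -1],
    [0, 0, 0, 0, -1],
  ],
)

```text
t: 12.95
ee_pos: [410.4, -227.3, 289.6]
orientation: [3.13, -0.272, 0.0]
ft_force: [0.8, 0.1, -0.1]
width: 0.2
```

Run:
```python
from h import *
d=snap('side','d13');s=snap('scene','s13');w=snap('wrist','w13')
print(p3(w,[(287,121)]),telemetry.get_obs()['ft_force'])
D=load('side0')
a=[cv2.resize(x[200:330,200:360],(400,325),interpolation=cv2.INTER_CUBIC) for x in(D['color'],d['color'])]
b=[cv2.resize(x,(400,275),interpolation=cv2.INTER_CUBIC) for x in(s['color'][185:275,250:390],w['color'])]
cv2.imwrite('pics/m13.png',np.vstack([np.hstack(a),np.hstack(b)]))
```

```text
[[ 474.72883877 -243.06437986   63.2478421 ]] [0.65031164 1.19450215 0.5423109 ]
```

View pics/m13.png

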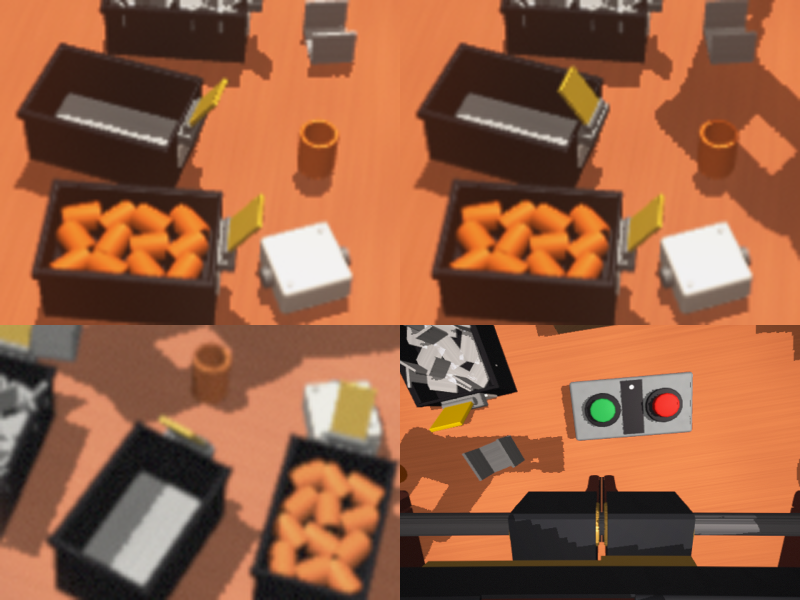

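The flag leans in over the bin, and no bin or loose item has moved. The green button is back out at z ≈ 63–64.

```bash
python3 -c "
from workcell import ctrl
print(ctrl.close_job())"
```

```text
the job is handed in; nothing more can be done
None
```

The job is done and handed in at about 13 s of the 38 s allowed. I pushed the yellow flag of the middle (empty) bin in to its stop. Then I pressed the green call button fully and let it spring back.

What the last checks showed:
- **Flag:** the images put it at about 1.19 rad, against 1.2 rad at the stop. The push ended when the force rose to about 4.8 N, and the flag stayed there after I backed off.
- **Bins and loose things:** before-and-after side views show the empty bin, the couplings bin and the loose things near them unmoved. I did not compare the mallet and carton closely. The arm's path stayed clear of both.
- **Green button:** it took about 20 N at the stop with the fingertip at z = 56 mm, which matches the full 8 mm of travel. After release its top read about 63 mm (64 mm when fully out).
- **Disagreement:** the cameras differed by about 6 mm on the button's y position. The wrist view on approach settled it, and the press was clearly on the cap. The red button was not touched.

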